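# Check a frame corner with the square

### The job

Check the frame corner on the tilted stand: take the steel square with the upright grip, lay it flat on the sloping board inside the corner, and press it against both rails at once, so that its long leg bears along the lower rail and its short leg along the side rail with no gap. Hold it pressed there for about a second, then let go and leave it seated flush in the corner for the inspector to see. Leave the tape roll, the earbud case and the wooden offcut where they are.

Things in the scene. Friction and masses are not known exactly. Their poses are not given: they have to be found in the camera images.
- stand: Fixed stand, placing and yaw vary. A 104 x 130 mm base plate carries a grey board (110 mm along the slope, 130 wide) that rises at 25 degrees to the level, roughly towards the robot's left. Origin: centre of the underside, on the bench; x level, the way the board rises, y level, square to it, z up. Two aluminium rails on the board form the inside corner to check, at its low far corner seen from the robot.
- lower_rail: Aluminium profile 20 x 20 mm, 130 mm long, fixed along the board's low edge (the robot's right). Origin: centre of its underside, on the board's upper face. Axes: x up the slope, y level along the rail, roughly towards the robot, z square to the board (the frame is pitched -25 degrees to the level). The face to check looks to +x, at x = +10 mm; the rail's top is at z = 20 mm.
- side_rail: Aluminium profile 20 x 20 mm, 90 mm long, fixed up the board's far edge, square to the lower rail. Origin: centre of its underside, on the board's upper face. Axes parallel to those of lower_rail. The face to check looks to +y, at y = +10 mm, and runs from x = -45 (where it meets the lower rail's checked face) to x = +45 mm.
- square: Loose 0.4 kg dark steel square, an L of legs 22 mm wide, 10 thick, with gusset; at first flat on the bench, to the right of the stand. Origin: underside, below the middle of its black upright grip, a bar 16 mm thick along x (take it across these 16 mm), 44 along y, top at z = 78. z up, y along the long leg, x along the short leg. Seated in the corner its axes are parallel to those of lower_rail.
- square_corner (a point): Outer corner of the square at its underside: x = -40, y = -40, z = 0 mm in the square's frame; axes as the square's. The outer edge of the long leg (face x = -40 mm) and of the short leg (face y = -40 mm) meet here at a right angle.
- long_tip (a point): End of the long leg's outer edge (100 mm long) at the underside: x = -40, y = +60, z = 0 mm in the square's frame. This edge goes against lower_rail.
- short_tip (a point): End of the short leg's outer edge (85 mm long) at the underside: x = +45, y = -40, z = 0 mm in the square's frame. This edge goes against side_rail.
- tape: Bystander: roll of masking tape, 73 mm across, 19 mm high. Origin: centre of the underside.
- earbuds: Bystander: black earbud case, 44 x 62 x 24 mm. Origin: centre of the underside.
- offcut: Bystander: short wooden offcut, 45 x 85 x 22 mm. Origin: centre of the underside.

How it is judged:
On the way:
1. The square, held in the fingers, is flat on the board and pressed on both rails at once: more than 2 N on each, gaps under 2 mm at the corner and both leg ends, for 0.3 s (contact force between square and lower_rail above 2 N and contact force between square and side_rail above 2 N and contact force between the fingers and square above 1 N and x of square_corner in the frame of lower_rail between 0.008 and 0.012 m and x of long_tip in the frame of lower_rail between 0.008 and 0.012 m and y of square_corner in the frame of side_rail between 0.008 and 0.012 m and y of short_tip in the frame of side_rail between 0.008 and 0.012 m and z of square_corner in the frame of lower_rail between -0.003 and 0.003 m and z of long_tip in the frame of lower_rail between -0.003 and 0.003 m and z of short_tip in the frame of lower_rail between -0.003 and 0.003 m), for 0.3 s.
At the end, for the whole second after the job is handed in: The square is released and at rest, flat on the board (within 3 mm) in the corner of the rails, with gaps under 2 mm to the lower rail at its corner and long leg's end, and to the side rail at its corner and short leg's end (x of square_corner in the frame of lower_rail between 0.008 and 0.012 m and x of long_tip in the frame of lower_rail between 0.008 and 0.012 m and y of square_corner in the frame of side_rail between 0.008 and 0.012 m and y of short_tip in the frame of side_rail between 0.008 and 0.012 m and z of square_corner in the frame of lower_rail between -0.003 and 0.003 m and z of long_tip in the frame of lower_rail between -0.003 and 0.003 m and z of short_tip in the frame of lower_rail between -0.003 and 0.003 m and linear speed of square below 0.01 m/s); the robot touches nothing.
It fails at once if the tape roll, the earbud case or the wooden offcut is moved by more than 25 mm (distance of any of tape, earbuds, offcut from where it was at the start of the episode above 0.025 m).
It also fails if it takes over 54 s, if anything falls off the work surface, if the arm or the gripper's body presses on something with over 40 N, if the wrist force passes 120 N, or if a joint passes its speed limit or range.

### The arm

A 6-joint arm with a two-finger parallel gripper is mounted at the origin on a cart in front of the work surface, level with it; the furniture and walls round the work are solid. World frame = base frame: x ahead of the robot, y to its left, z up, the work surface at z = 0. Lengths are in m, angles in rad, forces in N, time in s.
With the tool pointing down it reaches from about 0.35 to 0.975 m from the base axis. Payload 7.1 kg.
Tool frame: the origin (TCP) lies midway between the tips of the shut fingers; the grasp point (between the pads) lies 19 mm behind it; z points along the fingers, y is the line along which they close (so a half turn about z gives the same grasp; the last joint's range is limited). The gripper opens to 88 mm and grips with 3 to 60 N. Pads are 20 mm wide; open, the fingers measure 115 mm over their backs; the gripper's body (75 mm by 178 mm) begins 61 mm behind the grasp point.
Start: joints at [1.31, 0.423, 1.63, -0, 1.089, -0.019], TCP at [0.15, 0.607, 0.223] pointing down, gripper open.
Joint ranges: [-3, 3], [-0.9, 2.11], [0.09, 2.58], [-1.31, 4.45], [0.11, 2.69], [-2.54, 2.54]. Speed limits (rad/s): [2.39, 2.39, 3.01, 3.14, 3.14, 3.14].

### API

Orientations are given as a unit quaternion [w, x, y, z].
In Python, from station import move_pose, movel, movej, command_gripper, wait, inverse_kinematics, read_camera, camera_info, MotionError, job_done, get_time, get_joint_pos, get_qvel, get_effort, get_tcp_pos, get_ee_rot, get_ft_force, get_ft_torque, get_grip_width, get_finger_force gives the robot as it stands. Calls block until the motion is done:
- move_pose(position, orientation): joint-space move of the TCP to a pose.
- movel(position, frame=None, v=0.15, until_force=None): straight line of the TCP; frame=None keeps the orientation; v is the mean speed in m/s. With until_force (N) it stops when the force on the tool has changed by that much, and returns True; else False.
- movej(angles): joint-space move.
- command_gripper(opening): opening from 0.0 (shut) to 1.0 (fully open); the grip force is fixed at half the most; returns when the fingers have stopped.
- wait(seconds).
- inverse_kinematics(position, orientation): joint angles nearest the present ones, or None.
- read_camera(name): name is "scene" or "top" or "wrist"; returns the picture (480x640x3 uint8, red, green, blue); there is no depth.
- camera_info(name): a dict with "intrinsics" (3x3 intrinsics, pixels), "dist" ([k1, k2, p1, p2, k3] as OpenCV has them; the pictures are not rectified), "T" (4x4, takes a point from camera to world coordinates); the wrist camera has in their place "tool_from_camera" (4x4, takes a point from camera to tool coordinates, whose origin is the TCP and whose axes are the flange's). Camera axes: x right, y up, looking along -z (the intrinsics and any distortion apply to the point x, -y, -z); pixel columns grow to the right and rows downward; lengths in m; the calibration is good to about 2 mm. A picture is of the moment at which its call begins: read the wrist's pose just before it. camera_info takes no time and is no camera call.
A pose or a line that the arm cannot do raises MotionError and nothing moves.
- job_done(): hands the job in; it is judged then, once.
Readings, each from a call of its own:
- get_time(): time.
- get_joint_pos(): joint angles.
- get_qvel(): joint speeds.
- get_effort(): joint torques, N m.
- get_tcp_pos(): TCP position.
- get_ee_rot(): TCP orientation.
- get_ft_force(): force on the tool from outside, world axes, zero at the start.
- get_ft_torque(): the same for the moment, N m.
- get_grip_width(): opening from 0.0 (shut) to 1.0 (fully open).
- get_finger_force(): force on a finger pad.
Only numpy, scipy, OpenCV 4.12 (cv2) and the standard library are available. Lean on these libraries where they do the work, as an engineer would, in place of code of your own. Each camera call takes 0.05 s, during which the arm holds its last target. There are 200 camera calls.

## Working session

There is one attempt and no reset: what is moved stays moved. The work goes in short steps, each a Python script; the robot and the scene stay as the last script left them, time stands still between calls to the robot, and variables do not carry over. Pictures are saved under pics/ and viewed, at most 12 in all, crops included, and the job is handed in when it is done.

```bash
mkdir -p pics; ls
python3 - <<'E'
from station import *
import cv2,numpy as np
for n in("scene","top"):
    cv2.imwrite(f"pics/{n}0.png",read_camera(n)[:,:,::-1]); i=camera_info(n); print(n,np.array(i["intrinsics"]).round(1).tolist(),i["dist"],np.array(i["T"]).round(3).tolist())
i=camera_info("wrist");print(i)
print(get_time(),get_ee_rot(),get_tcp_pos())
E
```

```text
pics
scene [[522.8, 0.0, 318.1], [0.0, 522.8, 239.7], [0.0, 0.0, 1.0]] [-0.10177412  0.          0.          0.          0.        ] [[0.835, 0.342, -0.43, 0.145], [-0.55, 0.508, -0.664, -0.608], [-0.009, 0.791, 0.612, 0.601], [0.0, 0.0, 0.0, 1.0]]
top [[558.0, 0.0, 316.7], [0.0, 558.0, 238.5], [0.0, 0.0, 1.0]] [-0.11003793  0.          0.          0.          0.        ] [[0.006, 0.986, -0.165, 0.364], [-1.0, 0.009, 0.018, -0.016], [0.019, 0.165, 0.986, 0.902], [0.0, 0.0, 0.0, 1.0]]
{'intrinsics': array([[358.92959107,   0.        , 317.29489401],
       [  0.        , 358.92959107, 237.0065434 ],
       [  0.        ,   0.        ,   1.        ]]), 'dist': array([-0.01689861,  0.        ,  0.        ,  0.        ,  0.        ]), 'tool_from_camera': array([[ 7.03965725e-05,  9.56249503e-01,  2.92552361e-01,
         8.07209313e-02],
       [ 9.99999986e-01, -1.12050832e-04,  1.25625309e-04,
        -7.95933452e-04],
       [ 1.52909875e-04,  2.92552348e-01, -9.56249497e-01,
        -1.62058925e-01],
       [ 0.00000000e+00,  0.00000000e+00,  0.00000000e+00,
         1.00000000e+00]])}
0.1 [-1.02017491e-04  1.20605115e-01  9.92700328e-01 -6.74125927e-04] [0.1495064  0.606332   0.22200009]
```

View pics/top0.png

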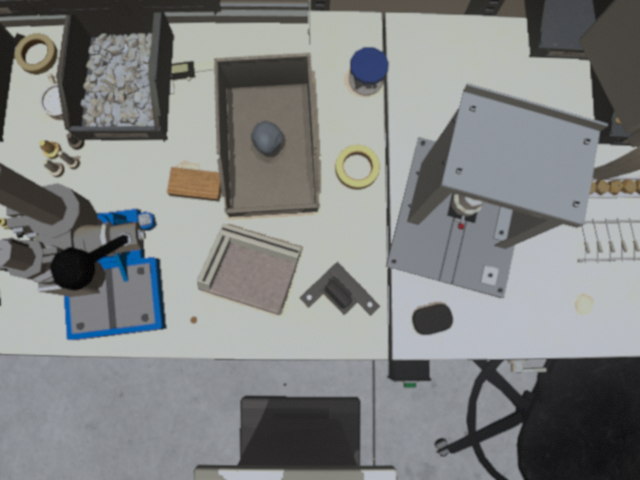

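View pics/scene0.png

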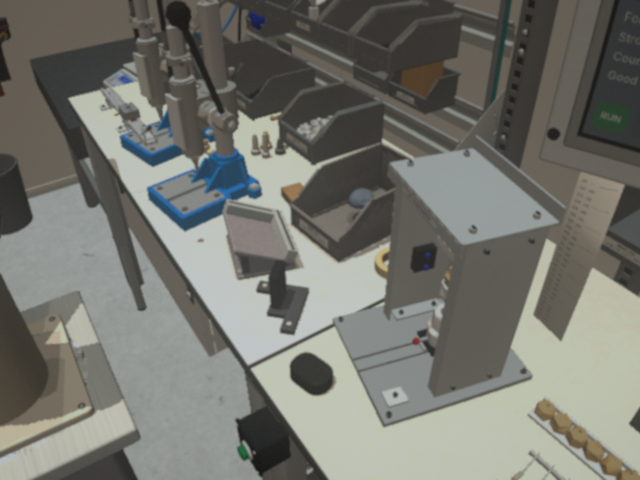

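The top view shows the stand at about (250,270), the square at (340,290), the tape at (357,166), the earbuds at (433,319) and the offcut at (194,183). I'll zoom in on the stand and square.

Run:
```python
import cv2,numpy as np
a=cv2.imread("pics/top0.png")[215:325,185:395]; b=cv2.imread("pics/scene0.png")[190:340,205:320]
a=cv2.resize(a,None,fx=3.8,fy=3.8,interpolation=cv2.INTER_CUBIC)
cv2.imwrite("pics/ca.png",a)
```

```text
(no output)
```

View pics/ca.png

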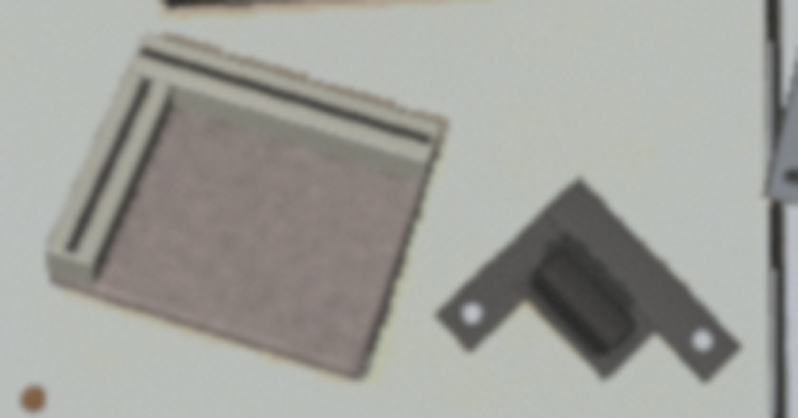

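The long rail is at the far edge of the board and the short rail is at the left, so the stand looks turned about 90° from the nominal description. I'll check which way it slopes in the scene view.

Run:
```python
import cv2
b=cv2.imread("pics/scene0.png")[190:340,205:320]
cv2.imwrite("pics/cb.png",cv2.resize(b,None,fx=4,fy=4,interpolation=cv2.INTER_CUBIC))
```

```text
(no output)
```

View pics/cb.png

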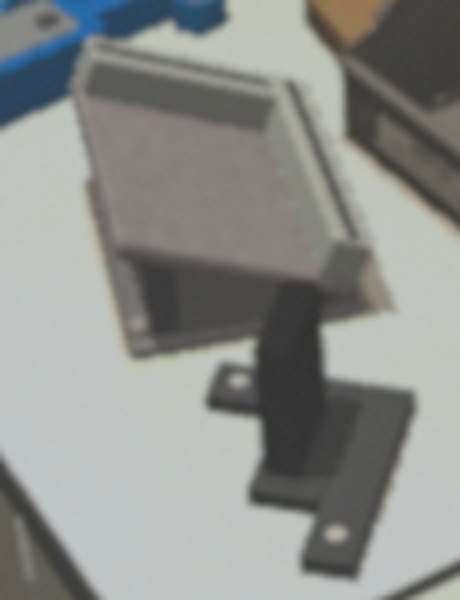

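The board does rise towards the robot, with the lower rail at the far edge and the side rail at the left. Next I'll get rough positions and take wrist looks over both the stand and the square.

```bash
cat > h.py <<'E'
from station import *
import cv2,numpy as np
from scipy.spatial.transform import Rotation as Ro
def quat(R): return Ro.from_matrix(R).as_quat(scalar_first=True)
def rays(name,px,T=None):
    i=camera_info(name); T=np.array(i["T"]) if T is None else T
    u=cv2.undistortPoints(np.array(px,float).reshape(-1,1,2),np.array(i["intrinsics"]),np.array(i["dist"])).reshape(-1,2)
    d=np.c_[u[:,0],-u[:,1],-np.ones(len(u))]@T[:3,:3].T
    return T[:3,3],d
def cast(name,px,z,T=None):
    o,d=rays(name,px,T); return o+d*((z-o[2])/d[:,2])[:,None]
def tri(views): # list of (o,d[N,3]) -> N points, residual
    out=[]
    for k in range(len(views[0][1])):
        A=0;b=0
        for o,d in views:
            e=d[k]/np.linalg.norm(d[k]);P=np.eye(3)-np.outer(e,e);A=A+P;b=b+P@o
        p=np.linalg.solve(A,b)
        r=max(np.linalg.norm((np.eye(3)-np.outer(d[k],d[k])/(d[k]@d[k]))@(p-o)) for o,d in views)
        out.append(np.r_[p,r])
    return np.array(out)
def wristT():
    T=np.eye(4);T[:3,:3]=Ro.from_quat(get_ee_rot(),scalar_first=True).as_matrix();T[:3,3]=get_tcp_pos()
    return T@np.array(camera_info("wrist")["tool_from_camera"])
def tool(xs,n): # square x axis, board normal -> tool R (x=y_sq,y=x_sq,z=-n)
    n=n/np.linalg.norm(n);xs=xs-n*(xs@n);xs/=np.linalg.norm(xs)
    return np.c_[np.cross(n,xs),xs,-n]
E
python3 - <<'E'
from h import *
c=lambda x,y:(x/3.8+185,y/3.8+215)
P=cast("top",[c(580,178),c(437,315),c(740,345)],.01);print(P.round(4))
S=cast("top",[c(145,40),c(445,120),c(55,260),c(362,378)],.04);print(S.round(4))
Z=np.array([0,0,1.])
for nm,xs,n,p in [("sq",P[1]-P[0],Z,[*P.mean(0)[:2],.2]),("seat",S[2]-S[0],Z,[*S.mean(0)[:2],.2]),("seat25",S[2]-S[0],None,[*S.mean(0)[:2],.12])]:
    xs=xs*[1,1,0];xs/=np.linalg.norm(xs)
    if n is None:n=Z*np.cos(np.radians(25))-xs*np.sin(np.radians(25))
    for s in(1,-1):
        R=tool(xs,n)@np.diag([s,s,1]);q=inverse_kinematics(p,quat(R));print(nm,s,p,None if q is None else np.round(q,2))
E
```

```text
[[ 0.4758 -0.0659  0.01  ]
 [ 0.4174 -0.0059  0.01  ]
 [ 0.4055 -0.1333  0.01  ]]
[[ 0.528   0.1159  0.04  ]
 [ 0.4956 -0.0087  0.04  ]
 [ 0.4364  0.1497  0.04  ]
 [ 0.3899  0.0238  0.04  ]]
sq 1 [np.float64(0.43288092612583), np.float64(-0.06833767237464654), 0.2] [-0.18  0.18  2.05 -0.    0.92 -2.53]
sq -1 [np.float64(0.43288092612583), np.float64(-0.06833767237464654), 0.2] [-0.18  0.18  2.05 -0.    0.92  0.62]
seat 1 [np.float64(0.4624816471650348), np.float64(0.07019372117411149), 0.2] None
seat -1 [np.float64(0.4624816471650348), np.float64(0.07019372117411149), 0.2] [ 0.13  0.22  1.99 -0.    0.93  0.48]
seat25 1 [np.float64(0.4624816471650348), np.float64(0.07019372117411149), 0.12] None
seat25 -1 [np.float64(0.4624816471650348), np.float64(0.07019372117411149), 0.12] [0.02 0.54 1.8  0.17 1.21 0.29]
```

Run:
```python
from h import *
def t(a,b): return tri([rays("top",[a]),rays("scene",[b])]).round(3)
print("knob",t((73,268),(179,13)),"bigbinfrontcorner",t((310,205),(393,262)))
# candidate hi route
R=Ro.from_quat(get_ee_rot(),scalar_first=True).as_matrix()
for z in(.35,.45,.5): print(z,inverse_kinematics([.15,.607,z],quat(R)))
Rt=tool(np.array([-.93,.3,0]),np.array([0,0,1.]))@np.diag([-1,-1,1])
for p in([.3,.25,.4],[.3,.0,.4],[.44,.0,.25],[.46,.07,.3]): 
    print(p,inverse_kinematics(p,quat(Rt)))
```

```text
knob [[0.419 0.197 0.402 0.   ]] bigbinfrontcorner [[ 0.617 -0.047 -0.023  0.047]]
0.35 [ 1.30949307e+00  3.10938499e-01  1.49613360e+00  1.37258201e-05
  1.33588409e+00 -1.95075546e-02]
0.45 [ 1.30949307e+00  2.58977031e-01  1.35233749e+00  1.33590763e-05
  1.53164167e+00 -1.95048828e-02]
0.5 [ 1.30949307e+00  2.45688022e-01  1.26646414e+00  1.33729075e-05
  1.63080403e+00 -1.95035578e-02]
[0.3, 0.25, 0.4] [ 6.64260781e-01 -1.31025467e-01  1.87744257e+00 -4.44089210e-16
  1.39517555e+00  9.76302902e-01]
[0.3, 0.0, 0.4] [-3.96770763e-02 -3.08813502e-01  2.00857513e+00 -4.44089210e-16
  1.44183103e+00  2.72365045e-01]
[0.44, 0.0, 0.25] [-2.70487527e-02  1.08687715e-01  1.99351411e+00 -4.44089210e-16
  1.03939083e+00  2.84993369e-01]
[0.46, 0.07, 0.3] [ 1.25437415e-01  9.03580500e-02  1.88849733e+00 -4.44089210e-16
  1.16273728e+00  4.37479536e-01]
```

Run:
```python
from h import *
R0=get_ee_rot()
Rt=quat(tool(np.array([-.93,.3,0]),np.array([0,0,1.]))@np.diag([-1,-1,1]))
movel([.15,.56,.48],v=.25)
move_pose([.11,.37,.5],quat(Ro.from_quat(R0,scalar_first=True).as_matrix()))
move_pose([.37,.0,.5],Rt)
Ts=[]
for k,p in enumerate(([.40,.0,.27],[.42,-.09,.24],[.37,-.03,.32])):
    (move_pose(p,Rt) if k==0 else movel(p,v=.2)); wait(.2); Ts.append(wristT()); cv2.imwrite(f"pics/w{k}.png",read_camera("wrist")[:,:,::-1])
np.save("Ts.npy",Ts);print(get_time(),get_tcp_pos())
```

```text
6.775 [ 0.36991022 -0.03032745  0.31917025]
```

View pics/w0.png

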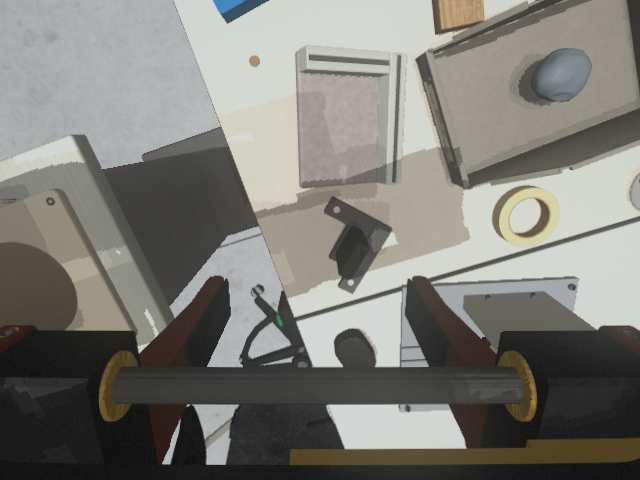

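View pics/w1.png

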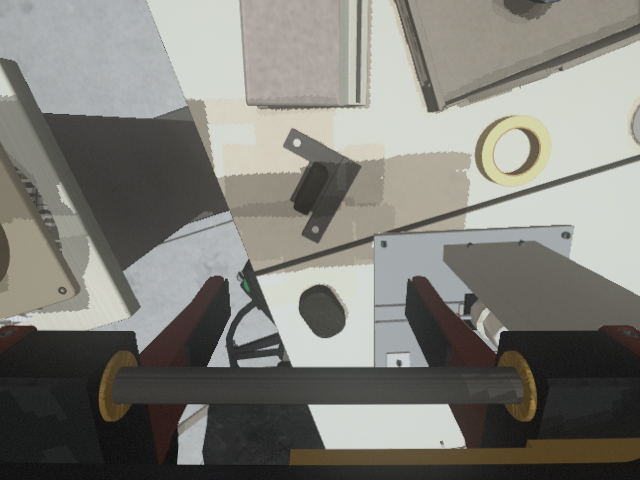

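w0 shows the stand board as a pinkish quad, about (300,75) to (390,185), with the lower rail to its right and the side rail above it. The square's corner is at about (390,228). I'll segment the board quad and the square in every view and triangulate.

```bash
cat > m.py <<'E'
from h import *
Ts=np.load("Ts.npy")
V={"w0":("wrist",Ts[0],(345,130),(383,225)),"w2":("wrist",Ts[2],None,None),"top":("top",None,(250,270),(337,268)),"scene":("scene",None,(250,235),(290,312))}
def load(k): return cv2.imread(f"pics/{k}0.png" if k in("top","scene") else f"pics/{k}.png")
def pink(im):
    b,g,r=[cv2.GaussianBlur(im,(5,5),0)[:,:,i].astype(int) for i in range(3)]
    return ((r-g>=6)&(b-g>=-2)&(r>80)&(r<215)).astype(np.uint8)
E
python3 - <<'E'
from m import *
for k in V:
    im=load(k); s=V[k][2]
    if s: print(k,"board",im[s[1],s[0]],"sq",im[V[k][3][1],V[k][3][0]])
    m=cv2.morphologyEx(pink(im),cv2.MORPH_OPEN,np.ones((3,3)))
    for c in cv2.findContours(m,0,2)[0]:
        if cv2.contourArea(c)>800:
            ap=cv2.approxPolyDP(cv2.convexHull(c),.04*cv2.arcLength(c,True),True).reshape(-1,2)
            print(k,cv2.contourArea(c),ap.tolist())
E
```

```text
w0 board [159 166 172] sq [69 74 75]
top board [120 123 134] sq [82 85 87]
scene board [125 129 137] sq [84 86 86]
```

View pics/w2.png

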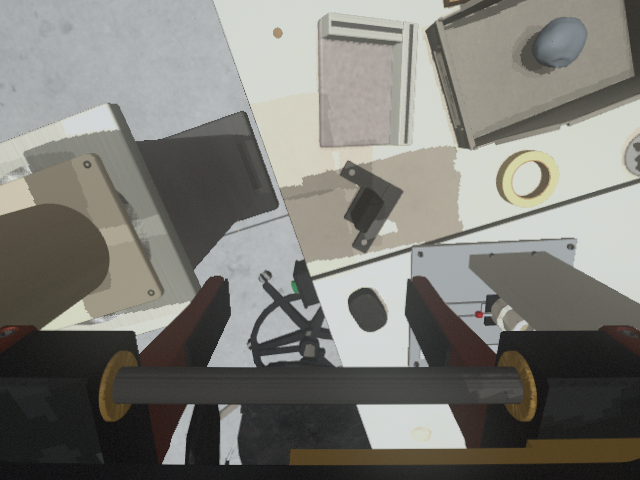

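w2 shows the board quad with corners at about (319,40), (385,45), (405,145) and (319,147). The square's corner is at (403,190). I'll segment with the Lab a* channel instead, grown from a seed.

Run:
```python
from m import *
seeds={"w0":(345,130),"w2":(350,95),"top":(250,270),"scene":(250,225)}
sq={"w0":(383,225),"w2":(390,190),"top":(337,268),"scene":(290,312)}
vis=[]
for k in seeds:
    im=load(k); L=cv2.cvtColor(cv2.bilateralFilter(im,9,25,5),cv2.COLOR_BGR2LAB)
    for nm,(x,y) in(("board",seeds[k]),("sq",sq[k])):
        ref=np.median(L[y-4:y+5,x-4:x+5].reshape(-1,3),0); tol=np.array([24,3,4]) if nm=="board" else np.array([30,6,9])
        m=(np.abs(L.astype(int)-ref)<=tol).all(2).astype(np.uint8); m=cv2.morphologyEx(m,cv2.MORPH_OPEN,np.ones((3,3)))
        m=cv2.morphologyEx(m,cv2.MORPH_CLOSE,np.ones((5,5)))
        n,lab=cv2.connectedComponents(m); c=cv2.findContours((lab==lab[y,x]).astype(np.uint8),0,cv2.CHAIN_APPROX_NONE)[0][0]
        h=cv2.convexHull(c)
        for e in (.02,.03,.04,.06):
            ap=cv2.approxPolyDP(h,e*cv2.arcLength(h,True),True).reshape(-1,2)
            if len(ap)<=(4 if nm=="board" else 5):break
        print(k,nm,lab[y,x],ref,cv2.contourArea(c),ap.tolist())
        cv2.polylines(im,[ap.reshape(-1,1,2)],True,(0,0,255) if nm=="board" else (0,255,0),1)
    x0,y0=seeds[k]; x0-=70;y0-=80 if k[0]!='w' else 95
    vis.append(cv2.resize(im[max(y0,0):max(y0,0)+190,x0:x0+200],(400,300)))
cv2.imwrite("pics/v.png",np.vstack([np.hstack(vis[:2]),np.hstack(vis[2:])]))
```

```text
w0 board 2 [176. 130. 132.] 8125.0 [[296, 52], [380, 78], [377, 167], [301, 181]]
w0 sq 18 [ 82. 128. 131.] 2957.5 [[331, 197], [391, 228], [357, 281], [342, 279], [329, 257]]
w2 board 2 [176. 130. 132.] 7381.0 [[319, 20], [394, 47], [390, 144], [321, 144]]
w2 sq 16 [ 90. 128. 131.] 2228.0 [[347, 161], [401, 190], [366, 251], [352, 246], [344, 218]]
top board 33 [137. 131. 132.] 3941.5 [[231, 242], [296, 263], [279, 314], [198, 288]]
top sq 62 [ 92. 128. 129.] 1622.0 [[301, 296], [338, 263], [377, 307], [343, 313], [307, 305]]
scene board 30 [138. 130. 131.] 2008.0 [[223, 209], [273, 222], [285, 257], [237, 278]]
scene sq 30 [ 92. 128. 129.] 965.0 [[286, 285], [307, 288], [293, 333], [281, 332], [268, 315]]
```

View pics/v.png

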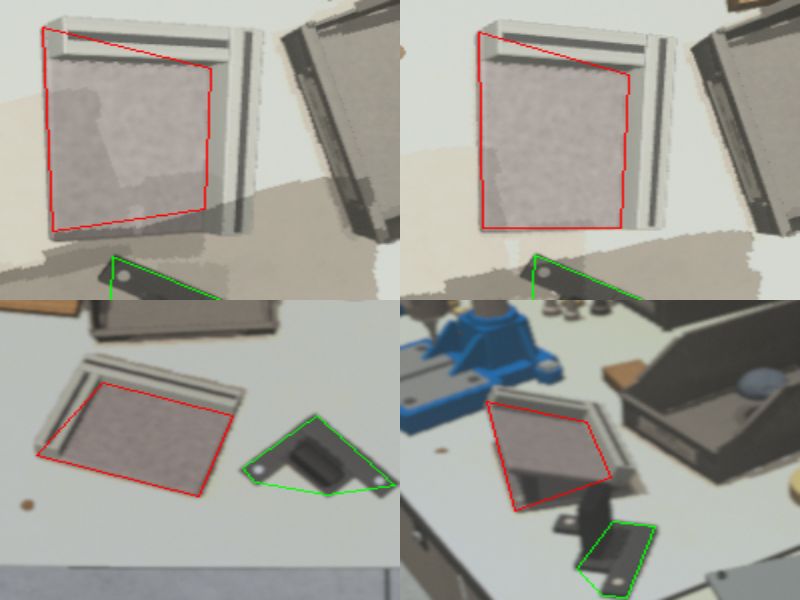

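Board corners read clearly in all four views. Next I'll triangulate them, fit the known geometry, and cast the square's corners onto z=10 mm.

```bash
cat > fit.py <<'E'
from m import *
from scipy.optimize import least_squares
px={"w0":[(381,77),(378,184),(301,186),(299,73)],"w2":[(395,47),(390.5,144.5),(321.5,145.7),(319.5,39.5)],
"top":[(229.5,242.5),(297,262.3),(280.2,314.3),(210,289.2)],"scene":[(273,222.3),(286,260),(234.5,251),(225,212)]}
ray={k:rays(V[k][0],px[k],V[k][1]) for k in px}
P=tri(list(ray.values()))
G=np.array([[10,-45,0],[10,65,0],[100,65,0],[100,-45,0]])/1e3
def board(p): # yaw of stand x, pos of lower_rail origin
    R=Ro.from_euler("ZY",[p[3],-np.radians(25)]).as_matrix(); return R,np.array(p[:3])
def res(p):
    R,o=board(p);W=G@R.T+o
    return np.concatenate([(np.cross(d,W-c)/np.linalg.norm(d,axis=1)[:,None]).ravel() for c,d in ray.values()])
s=least_squares(res,[.5,.05,.03,2.84],loss="soft_l1",f_scale=.003)
E
python3 - <<'E'
from fit import *
print(P.round(4)); print("fit",s.x.round(4)); r=np.linalg.norm(res(s.x).reshape(4,4,3),axis=2); print((r*1e3).round(1))
T1=np.load("Ts.npy")
sq={"w0":[(392,228),(331,197),(353,293)],"w1":[(361,166),(291,128),(319,243)],"w2":[(403,190),(346,161),(366,252)],"top":[(337.6,262.0),(300.0,297.9),(379.7,305.8)]}
for k in sq:
    T=None if k=="top" else T1[int(k[1])]
    Q=cast("top" if k=="top" else "wrist",sq[k],.01,T); a=Q[1]-Q[0];b=Q[2]-Q[0]
    print(k,Q[:,:2].round(4).tolist(),np.linalg.norm(a).round(4),np.linalg.norm(b).round(4),np.degrees([np.arctan2(a[1],a[0]),np.arctan2(b[1],b[0])]).round(1))
E
```

```text
[[ 0.5044  0.1037  0.0298  0.0032]
 [ 0.4725 -0.0019  0.0273  0.0018]
 [ 0.3914  0.0247  0.0644  0.0027]
 [ 0.4241  0.1275  0.0711  0.0015]]
fit [0.4987 0.0582 0.0254 2.8374]
[[1.  2.7 3.1 1.2]
 [2.3 2.1 2.1 2.8]
 [2.7 1.5 3.4 0. ]
 [2.5 2.7 2.1 2.6]]
w0 [[0.477, -0.0645], [0.4172, -0.0049], [0.4071, -0.1338]] 0.0845 0.0984 [ 135.1 -135.3]
w1 [[0.4772, -0.0658], [0.4181, -0.0055], [0.4075, -0.1351]] 0.0844 0.0984 [ 134.4 -135.2]
w2 [[0.4771, -0.0646], [0.4161, -0.0054], [0.4071, -0.1332]] 0.0849 0.098 [ 135.8 -135.6]
top [[0.4755, -0.0658], [0.4174, -0.0059], [0.4055, -0.1332]] 0.0835 0.0971 [ 134.1 -136.1]
```

Run:
```python
from h import *
a=np.radians(134.8);xs=np.array([np.cos(a),np.sin(a),0]);Z=np.array([0,0,1.])
q=quat(tool(xs,Z)@np.diag([-1,-1,1]))
o=np.array([.4204,-.0650,0])
move_pose(o+[0,0,.14],q); command_gripper(1.0)
print(get_tcp_pos(),get_ft_force())
print(movel(o+[0,0,.036],v=.1,until_force=15),get_tcp_pos())
command_gripper(0.0); print(get_grip_width()*88,get_finger_force(),get_ft_force())
movel(o+[0,0,.17],v=.15);wait(.3)
print(get_tcp_pos(),get_grip_width()*88,get_finger_force(),get_ft_force(),get_ft_torque(),get_time())
```

```text
[ 0.4213248  -0.06501091  0.14139681] [0.00456307 1.07964353 1.16497863]
False [ 0.42076748 -0.06505095  0.03638803]
15.774894823914353 29.972159564495087 [-0.33843344 -0.11028332 -0.96171686]
[ 0.42007046 -0.0649299   0.16944643] 16.325324516155 29.97154802083969 [ 0.03034714 -0.3012333  -3.84282927] [-0.021737    0.08665582 -0.01800954] 11.4083
```

```bash
cat >> fit.py <<'E'
R,org=board(s.x); H=.036
def pose(x,y,z,yaw=0): # square-origin offset from nominal seat, rail axes (m); yaw about board normal
    Rs=R@Ro.from_euler("z",yaw).as_matrix()
    return R@(np.array([.050+x,-.005+y,z]))+org+H*R[:,2], quat(tool(Rs[:,0],R[:,2])@np.diag([-1,-1,1]))
def brd(v): return R.T@np.asarray(v)
E
python3 - <<'E'
from fit import *
p,q=pose(.015,.015,.09); print(p)
p2,_=pose(.015,.015,.03)
move_pose(p,q); movel(p2,v=.15); wait(.3)
print(p2,get_tcp_pos(),brd(get_ft_force()),get_joint_pos().round(2),get_time())
np.save("T3.npy",wristT());cv2.imwrite("pics/w3.png",read_camera("wrist")[:,:,::-1]);cv2.imwrite("pics/s3.png",read_camera("scene")[:,:,::-1])
E
```

```text
[0.490271   0.05035001 0.1670426 ]
[0.4660778  0.05794419 0.11266413] [0.46678558 0.05785955 0.11327541] [-1.23005839 -0.1932055  -3.33931813] [0.01 0.56 1.79 0.14 1.21 0.24] 12.8667
```

View pics/w3.png

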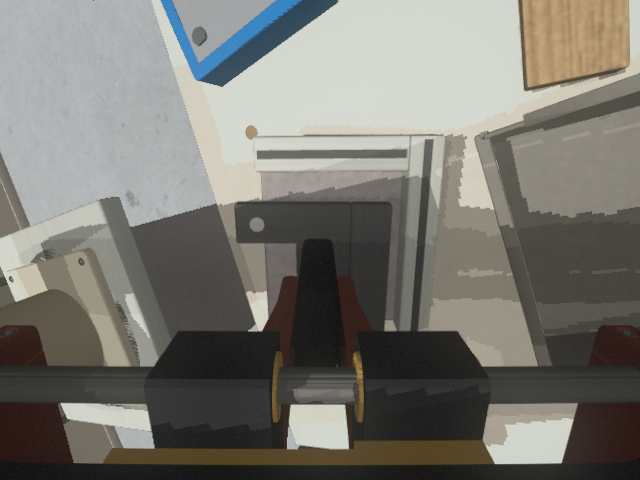

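The view shows the square parallel to both rails, with about 15 mm of clearance to each. Next I'll lower it until it touches, then slide it against the rails with force stops.

```bash
cat >> fit.py <<'E'
def off(): # current square-origin offset in rail axes, mm (assuming rigid grasp)
    t=get_tcp_pos(); return (R.T@(t-H*R[:,2]-org)-[.050,-.005,0])*1e3
def st(m): print(m,off().round(2),"F",brd(get_ft_force()).round(1),"M",brd(get_ft_torque()).round(2),"t",round(get_time(),2))
E
python3 - <<'E'
from fit import *
st("hover")
print(movel(pose(.015,.015,-.008)[0],v=.03,until_force=5)); st("down")
z=off()[2]/1e3
print(movel(pose(-.008,.015,z)[0],v=.03,until_force=5)); st("x")
x=off()[0]/1e3
print(movel(pose(x,-.008,z)[0],v=.03,until_force=5)); st("y")
E
```

```text
hover [14.83 14.92 30.42] F [-2.3 -0.4 -4.5] M [ 0.12  0.45 -0.03] t 12.97
True
down [15.06 14.91 -0.99] F [ 0.9 -0.9  4.1] M [ 0.07  0.12 -0.01] t 13.92
True
x [14.95 14.93 -0.95] F [1.5 0.1 4.1] M [ 0.07  0.04 -0.1 ] t 14.13
True
y [14.8  14.51 -0.98] F [ 0.  -0.   3.1] M [-0.09  0.23  0.02] t 14.38
```

```bash
cat >> fit.py <<'E'
def slide(ax,step,n,lim,keep,yaw=0): # keep: commanded offset (m); stop once force along ax exceeds lim
    for k in range(n):
        keep[ax]+=step; movel(*pose(*keep,yaw),v=.02) 
        f=brd(get_ft_force())
        if abs(f[ax])>lim: break
    return keep
E
python3 - <<'E'
from fit import *
k=[.0148,.0145,-.0009]
slide(0,-.002,14,7,k); st("x"); print(k)
slide(1,-.002,14,7,k); st("y"); print(k)
E
```

```text
x [ 0.84 14.68 -0.84] F [9.6 1.4 6.6] M [ 0.06 -1.53  0.27] t 16.38
[-0.0011999999999999997, 0.0145, -0.0009]
y [ 0.95 14.18 -0.76] F [8.9 9.4 9.1] M [ 1.46 -1.56 -0.  ] t 16.63
[-0.0011999999999999997, 0.0125, -0.0009]
```

Run:
```python
from fit import *
k=[.004,.0125,-.0004]; movel(pose(*k)[0],v=.02); st("ease")
slide(1,-.002,13,9,k); st("y"); print(k)
slide(0,-.001,8,9,k); st("x"); print(k)
```

```text
ease [ 3.77 12.31 -0.52] F [-0.5  0.2 -3.4] M [ 0.11  0.52 -0.09] t 17.04
y [ 3.83 -1.32 -0.13] F [-2.7 11.1  1. ] M [2.24 0.51 0.24] t 19.04
[0.004, -0.0034999999999999996, -0.0004]
x [ 2.79 -1.28 -0.29] F [ 9.2 10.2  7.4] M [ 1.94 -1.62  0.41] t 20.04
[0.0, -0.0034999999999999996, -0.0004]
```

Run:
```python
from fit import *
k=[0,-.0035,-.0004]
for i in range(4):
    k[0]-=.001; movel(pose(*k)[0],v=.02); st("x")
np.save("T4.npy",wristT());cv2.imwrite("pics/w4.png",read_camera("wrist")[:,:,::-1])
a=cv2.imread("pics/w4.png")[100:340,220:480];cv2.imwrite("pics/w4c.png",cv2.resize(a,None,fx=2.5,fy=2.5,interpolation=cv2.INTER_CUBIC))
```

```text
x [ 1.94 -1.27 -0.31] F [ 8.8 10.1  8.2] M [ 1.86 -1.71  0.34] t 20.29
x [ 0.92 -1.3  -0.29] F [10.1 10.3  8.3] M [ 1.85 -1.67  0.35] t 20.54
x [ 0.74 -1.28 -0.27] F [14.3 10.8 10.5] M [ 1.82 -2.18  0.37] t 20.79
x [ 0.66 -1.28 -0.24] F [17.9 10.  13.9] M [ 1.75 -2.82  0.33] t 21.04
```

View pics/w4c.png

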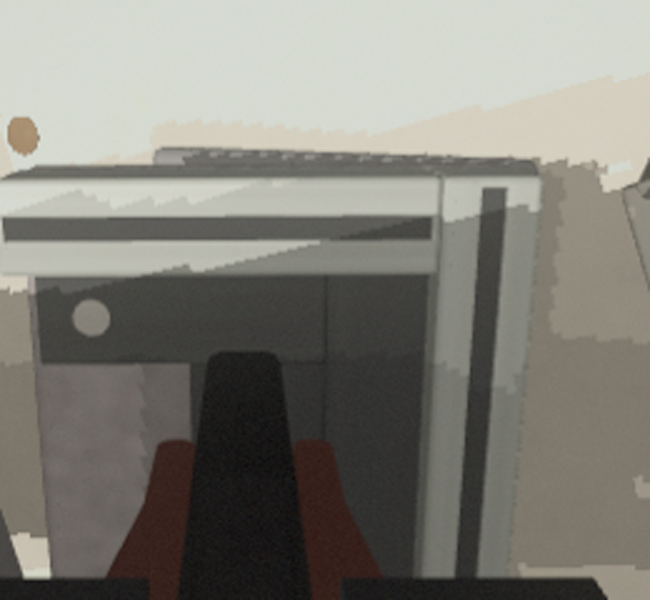

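The image shows both legs tight against both rails. I'll press down to confirm board contact and hold it.

Run:
```python
from fit import *
k=[-.003,-.0045,-.0014]; movel(pose(*k)[0],v=.02); st("p1")
k=[-.003,-.0045,-.0034]; movel(pose(*k)[0],v=.02); st("p2")
wait(1.2); st("held")
```

```text
p1 [ 0.69 -1.33 -0.27] F [16.1 16.2 19.4] M [ 2.64 -2.81  0.34] t 21.34
p2 [ 0.74 -1.76 -1.16] F [19.5 15.7 27.9] M [ 2.39 -3.29  0.35] t 21.59
held [ 0.76 -1.76 -1.14] F [19.6 16.8 26.3] M [ 2.49 -3.29  0.33] t 22.79
```

Run:
```python
from fit import *
k=[-.003,-.0045,-.0034]
def meas():
    Rt=Ro.from_quat(get_ee_rot(),scalar_first=True).as_matrix(); Rr=R.T@Rt@np.diag([-1,-1,1])
    xs=Rr[:,1]; n=-Rr[:,2]; return np.degrees([np.arctan2(xs[1],xs[0]),n[0],n[1]]).round(2)
print(meas())
for yaw in(.5,1,.5,0,-.5,-1,-1.5,-1,-.5,0):
    movel(*pose(*k,np.radians(yaw)),v=.02); wait(.15); print(yaw,meas(),end=" "); st("")
```

```text
[ 0.07 -0.43 -0.28]
0.5 [ 0.51 -0.44 -0.26]  [ 0.8  -1.78 -1.17] F [19.8 16.1 27.3] M [ 2.45 -3.29 -0.19] t 23.19
1 [ 0.97 -0.44 -0.26]  [ 0.78 -1.82 -1.19] F [19.8 16.3 26.3] M [ 2.57 -3.26 -0.47] t 23.59
0.5 [ 0.51 -0.44 -0.26]  [ 0.79 -1.82 -1.18] F [19.4 17.5 27.5] M [ 2.41 -3.23 -0.07] t 23.99
0 [ 0.08 -0.43 -0.28]  [ 0.76 -1.88 -1.18] F [19.8 14.6 26.8] M [ 2.35 -3.29  0.45] t 24.39
-0.5 [-0.41 -0.42 -0.28]  [ 0.77 -1.94 -1.21] F [19.8 15.  27.2] M [ 2.36 -3.24  0.57] t 24.79
-1 [-0.9  -0.42 -0.27]  [ 0.74 -2.01 -1.21] F [19.9 15.2 26.4] M [ 2.3  -3.21  0.58] t 25.19
-1.5 [-1.39 -0.42 -0.28]  [ 0.73 -1.98 -1.22] F [20.2 14.3 25.8] M [ 2.34 -3.17  0.73] t 25.59
-1 [-0.9  -0.42 -0.27]  [ 0.76 -1.98 -1.22] F [21.1 15.1 26.1] M [ 2.3  -3.18  0.59] t 25.99
-0.5 [-0.42 -0.42 -0.27]  [ 0.76 -2.   -1.22] F [20.5 14.7 26.3] M [ 2.31 -3.17  0.42] t 26.39
0 [ 0.06 -0.43 -0.25]  [ 0.75 -2.05 -1.21] F [19.  15.1 25.8] M [ 2.28 -3.23  0.29] t 26.79
```

Yaw torque balances at about +0.4°. I'll hold there, ease off to light contact, release and retract.

Run:
```python
from fit import *
y=np.radians(.4)
movel(*pose(-.003,-.0045,-.0034,y),v=.02); wait(1.1); st("hold")
movel(*pose(-.0005,-.0028,-.0024,y),v=.02); wait(.2); st("ease")
command_gripper(.5); wait(.3); st("open"); print(get_grip_width()*88,get_finger_force())
p=off()/1e3
movel(*pose(p[0],p[1],.07,y),v=.1); st("up")
movel(*pose(p[0],p[1]+.07,.12,y),v=.15)
wait(.2)
np.save("T5.npy",wristT());cv2.imwrite("pics/w5.png",read_camera("wrist")[:,:,::-1]);cv2.imwrite("pics/t5.png",read_camera("top")[:,:,::-1])
a=cv2.imread("pics/w5.png")[60:320,180:500];cv2.imwrite("pics/w5c.png",cv2.resize(a,None,fx=2.3,fy=2.3,interpolation=cv2.INTER_CUBIC)); st("end")
```

```text
hold [ 0.78 -2.06 -1.22] F [20.6 15.2 26.7] M [ 2.2  -3.26 -0.05] t 28.14
ease [ 0.94 -1.97 -1.42] F [ 8.9  7.6 12. ] M [ 0.96 -1.22 -0.04] t 28.65
open [-0.5 -2.8 -2.4] F [-0.1  0.2 -0.2] M [ 0.1   0.11 -0.01] t 29.58
44.03633621694631 0.0
up [-0.14 -2.62 69.37] F [0.4 0.1 0.1] M [ 0.13  0.13 -0.06] t 30.46
end [ -0.32  66.73 119.53] F [ 0.2 -0.1  0.8] M [ 0.13  0.17 -0.04] t 31.48
```

View pics/w5c.png

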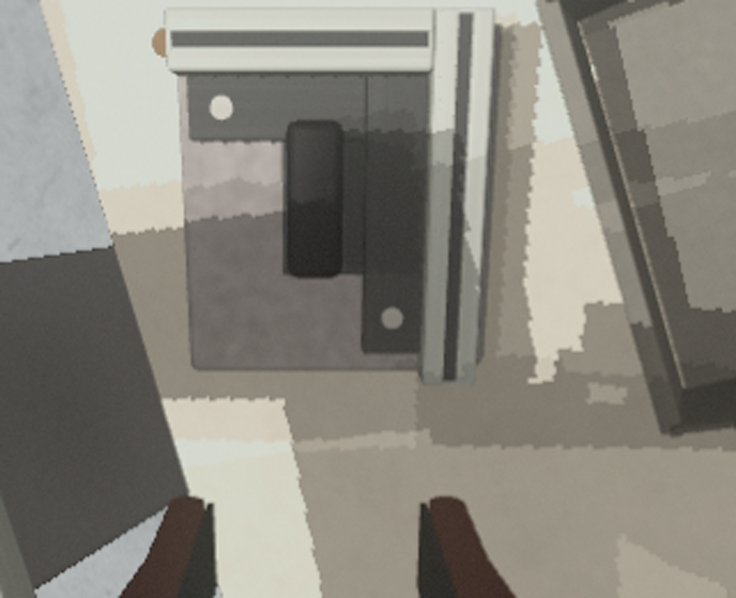

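The square sits flush along both rails with no board showing in between, and the gripper is clear.

```bash
python3 -c "
from station import *
print(job_done(),get_time())"
```

```text
the job is handed in; nothing more can be done
the job is handed in; nothing more can be done
```

The square was pressed flush into the corner for over a second at about 20 N on the lower rail and 15 N on the side rail, then released and left seated; I handed the job in at about 31.5 s with no verdict returned, and the arm was never sent near the tape, earbuds or offcut.

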